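# Pull-test and sort the recliner's pivot sleeves

## Robot

A 6-joint arm with a two-finger parallel gripper is mounted at the origin on the work surface. World frame = base frame: x ahead of the robot, y to its left, z up, the work surface at z = 0. Lengths are in m, angles in rad, forces in N, time in s.
With the tool pointing down it reaches from about 0.4 to 0.925 m from the base axis. Payload 3.4 kg.
Tool frame: the origin (TCP) lies at the very end of the fingers, on their centre line; the grasp point (between the pads) lies 19 mm behind it (env.tcp_to_grasp is the distance from the TCP to the grasp point, in m); z points along the fingers, y is the line along which they close (so a half turn about z gives the same grasp; the last joint's range is limited). The gripper opens to 85 mm and grips with 20 to 120 N. Pads are 22 mm wide; open, the fingers measure 114 mm over their backs; the gripper's body (76 mm by 85 mm) begins 54 mm behind the grasp point. The pads swing forward as they close: fully open they stand 13 mm farther back than shut.
Start: joints at [1.155, 0.307, 1.506, -0, 1.328, -0.073], TCP at [0.193, 0.542, 0.231] pointing down, gripper open.
Joint ranges: [-3.12, 3.12], [-1.05, 2.28], [0.14, 2.33], [-1.42, 4.57], [0.1, 2.73], [-2.68, 2.68]. Speed limits (rad/s): [2.57, 2.57, 3.14, 3.14, 3.14, 3.14].

## Interface

Orientations are given as a rotation vector (axis times angle).
In Python, from cell import env gives the robot as it stands.
- The arm moves only by the tool play_rows, never from a script. Its argument "series" is a list of rows, each an object with "gripper": the closure, from -1 (fully open) to 1 (shut); "translation": the shift along the world's x, y, z normalised to -1 to 1, where 1 is 250 mm, a list of three; "angular": the turn, a rotation vector about the world's x, y, z normalised to -1 to 1, where 1 is 180 degrees, a list of three. In form: [{"gripper": gripper, "translation": [tx, ty, tz], "angular": [ax, ay, az]}, ...]. A call has 1 to 10 rows; each row shifts and turns the commanded pose from where the row before left it; what a row does not reach is not made up. A row lasts 1/10 s, in which the tool goes at most 50 mm and 8.59 degrees, less where a joint would pass 70% of its speed; a pose out of reach is approached as far as the arm can. A call with a number of a shift or a turn outside -1 to 1 is refused whole. A call with a gripper value outside its range is refused whole. The fingers move at their own pace and stop on an object; the grip force is fixed at half the most. Time passes only in rows, so rows that do not move let the fingers close. It gives the time, the measured TCP pose, the force, the opening and the grip force at its end, in the units of the state.
- env.get_state(): the state, without advancing time (a new reading comes with each control period).
- env.snapshot(name): name is "scene" or "top" or "wrist"; returns the picture (480x640x3 uint8, blue, green, red); there is no depth.
- env.camera_info(name): a dict with "intrinsics" (3x3 intrinsics, pixels), "R" (3x3) and "t" (3): a world point X has camera coordinates R X + t. Camera axes: x right, y down, z forward; pixel columns grow to the right and rows downward; lengths in m; the calibration is good to about 2 mm. A picture is of the moment at which its call begins: read the wrist's pose just before it. camera_info takes no time and is no camera call; for the wrist camera it gives the pose at the moment of the call.
- env.hand_in(): hands the job in; it is judged then, once.
The state is a dict: "time": time; "qpos": joint angles; "joint_vel": joint speeds; "joint_efforts": joint torques, N m; "eef_pos": TCP position; "eef_rot": TCP orientation; "contact_force": force on the tool from outside, world axes, zero at the start; "torque": the same for the moment, N m; "opening": opening from 0.0 (shut) to 1.0 (fully open); "grip_force": force on a finger pad.
Only numpy, scipy, OpenCV 4.12 (cv2) and the standard library are available. Lean on these libraries where they do the work, as an engineer would, in place of code of your own. Each camera call takes 0.05 s, during which the arm holds its last target. There are 200 camera calls.

## Task

Test the recliner's spare pivot sleeves from the cork mat one at a time in the order white, yellow, orange, blue, black (some may be missing) by sliding each upright down over the steel gauge pin of the pull tester. If it goes fully down, draw the sprung carriage by the sleeve until its pointer is in the green band, hold it there for a second without ever reaching the red, let the carriage go home and put the sleeve in the green tray; if it stops on the tip, do not pull, and put it in the red tray. Finish with every sleeve down in its tray and the carriage home, leaving the other things on the table where they are.

Things in the scene. Friction and masses are not known exactly. Their poses are not given: they have to be found in the camera images.
- white_sleeve: white plastic sleeve (bushing): a tube 40 mm in outer diameter and 36 mm tall, about 60 g, standing on its end on the cork mat at the start; origin at the centre of its underside, z along its bore. May be absent. Its bore is either 20.5 mm (fits the pin) or 15 mm (does not); this has to be tried
- yellow_sleeve: yellow plastic sleeve (bushing): a tube 40 mm in outer diameter and 36 mm tall, about 60 g, standing on its end on the cork mat at the start; origin at the centre of its underside, z along its bore. May be absent. Its bore is either 20.5 mm (fits the pin) or 15 mm (does not); this has to be tried
- orange_sleeve: orange plastic sleeve (bushing): a tube 40 mm in outer diameter and 36 mm tall, about 60 g, standing on its end on the cork mat at the start; origin at the centre of its underside, z along its bore. May be absent. Its bore is either 20.5 mm (fits the pin) or 15 mm (does not); this has to be tried
- blue_sleeve: blue plastic sleeve (bushing): a tube 40 mm in outer diameter and 36 mm tall, about 60 g, standing on its end on the cork mat at the start; origin at the centre of its underside, z along its bore. May be absent. Its bore is either 20.5 mm (fits the pin) or 15 mm (does not); this has to be tried
- black_sleeve: black plastic sleeve (bushing): a tube 40 mm in outer diameter and 36 mm tall, about 60 g, standing on its end on the cork mat at the start; origin at the centre of its underside, z along its bore. May be absent. Its bore is either 20.5 mm (fits the pin) or 15 mm (does not); this has to be tried
- pin_foot (a point): foot of the upright steel gauge pin fixed on the carriage; the pin: 18 mm diameter, 50 mm tall, its top 8 mm tapering to 8 mm diameter; this point is the centre of its foot, on the carriage's flat top, about 33 mm above the table (a sleeve fully down stands on it); it moves with the carriage; x and y as the tester's
- pin_tip (a point): centre of the pin's tip, 50 mm above its foot
- carriage (a joint): travel (m) of the sprung carriage with the pin: 0 at its home stop, growing as it is pulled along the tester's -x (roughly towards the robot); end stop at 0.060. The spring pulls it back home with 5.5 N at home and 12 N at 30 mm. The carriage's black pointer stands over the scale: green band at 0.025 to 0.035, red zone from 0.045
- tester: fixed grey pull tester, base 240 x 130 mm and 14 mm thick, longer along its x; origin at the centre of its underside; its z is up. On it the aluminium carriage, 90 x 72 mm, top at 33 mm, at home with the pin at x = +30 mm; at the +x end a spring block 28 x 75 mm, 44 mm high; white scale with green and red bands along its +y edge
- green_tray: fixed shallow green tray for sleeves that fit, outside 120 (x) x 190 (y) x 22 mm, walls and floor 4 mm; origin at the centre of its underside
- red_tray: fixed shallow red tray for sleeves that do not fit, the same size; origin at the centre of its underside
- mat: fixed cork mat 180 (x) x 270 (y) x 4 mm on which the sleeves start; origin at the centre of its underside
- mug: blue mug with a handle, 80 mm across, 90 mm tall; a bystander; origin under its centre
- remote: black television remote, 45 x 160 x 18 mm, lying along its y; a bystander; origin under its centre
- screw_jar: small glass jar, 56 mm across, 65 mm tall; a bystander; origin under its centre
- oil: yellow bottle, 44 mm across, 130 mm tall; a bystander; origin under its centre
- clock: white desk clock, 45 x 150 x 70 mm; a bystander; origin under its centre
- spanner: spanner lying flat beyond the tester; a bystander
- driver: screwdriver lying flat beyond the tester; a bystander
There are look-alikes about, which are no part of the job. Of the things that look like the yellow_sleeve, the larger one is meant. What is shaped like the blue_sleeve but turquoise is not meant.

How it is judged:
On the way, in this order (a step that is already met when the one before it is completed fails the run):
1. the white sleeve (if there is one) has been tried on the gauge pin: upright, the pin's tip in its bore (horizontal distance between white_sleeve and pin_foot below 0.005 m and z of white_sleeve in the frame of pin_foot between 0.03 and 0.047 m and angle between white_sleeve's own z axis and vertical below 0.2 rad), for 0.2 s.
2. the yellow sleeve (if there is one) sits fully down on the gauge pin and is drawn with it until the pointer is in the green band, about 30 mm out, for 0.4 s (horizontal distance between yellow_sleeve and pin_foot below 0.004 m and z of yellow_sleeve in the frame of pin_foot below 0.004 m and x of yellow_sleeve in the frame of tester between -0.008 and 0.0065 m), for 0.4 s.
3. the orange sleeve (if there is one) has been tried on the gauge pin: upright, the pin's tip in its bore (horizontal distance between orange_sleeve and pin_foot below 0.005 m and z of orange_sleeve in the frame of pin_foot between 0.03 and 0.047 m and angle between orange_sleeve's own z axis and vertical below 0.2 rad), for 0.2 s.
4. the blue sleeve (if there is one) sits fully down on the gauge pin and is drawn with it until the pointer is in the green band, about 30 mm out, for 0.4 s (horizontal distance between blue_sleeve and pin_foot below 0.004 m and z of blue_sleeve in the frame of pin_foot below 0.004 m and x of blue_sleeve in the frame of tester between -0.008 and 0.0065 m), for 0.4 s.
5. the black sleeve (if there is one) sits fully down on the gauge pin and is drawn with it until the pointer is in the green band, about 30 mm out, for 0.4 s (horizontal distance between black_sleeve and pin_foot below 0.004 m and z of black_sleeve in the frame of pin_foot below 0.004 m and x of black_sleeve in the frame of tester between -0.008 and 0.0065 m), for 0.4 s.
At the end, for the whole second after the job is handed in: every sleeve present that fits (20.5 mm bore) is inside the green tray and every other one inside the red tray, origin within the walls and less than 26 mm above the tray's underside, at rest; the carriage is within 4 mm of home (value of joint carriage below 0.004 m and x of white_sleeve in the frame of red_tray between -0.056 and 0.056 m and y of white_sleeve in the frame of red_tray between -0.091 and 0.091 m and z of each of white_sleeve, orange_sleeve in the frame of red_tray below 0.026 m and linear speed of each of white_sleeve, yellow_sleeve, orange_sleeve, blue_sleeve, black_sleeve below 0.02 m/s and x of yellow_sleeve in the frame of green_tray between -0.056 and 0.056 m and y of yellow_sleeve in the frame of green_tray between -0.091 and 0.091 m and z of each of yellow_sleeve, blue_sleeve, black_sleeve in the frame of green_tray below 0.026 m and x of orange_sleeve in the frame of red_tray between -0.056 and 0.056 m and y of orange_sleeve in the frame of red_tray between -0.091 and 0.091 m and x of blue_sleeve in the frame of green_tray between -0.056 and 0.056 m and y of blue_sleeve in the frame of green_tray between -0.091 and 0.091 m and x of black_sleeve in the frame of green_tray between -0.056 and 0.056 m and y of black_sleeve in the frame of green_tray between -0.091 and 0.091 m); the robot touches nothing.
It fails at once if the carriage is pulled into the red zone (beyond 45 mm) (value of joint carriage above 0.045 m).
It fails at once if the carriage is drawn to the green band with a sleeve perched on the pin's tip ((x of white_sleeve in the frame of tester below 0.01 m and horizontal distance between white_sleeve and pin_foot below 0.01 m and z of white_sleeve in the frame of pin_foot between 0.03 and 0.06 m) or (x of orange_sleeve in the frame of tester below 0.01 m and horizontal distance between orange_sleeve and pin_foot below 0.01 m and z of orange_sleeve in the frame of pin_foot between 0.03 and 0.06 m)).
It fails at once if a bystander is moved more than 3 cm (distance of any of mug, remote, screw_jar, oil, clock, spanner, driver from where it was at the start of the episode above 0.03 m).
Of white_sleeve, yellow_sleeve, orange_sleeve, blue_sleeve, black_sleeve only 4 to 5 are there at a start; the rules pass over those that are not, and their reading is None.
At some moment in a run one of white_sleeve, yellow_sleeve, orange_sleeve, blue_sleeve, black_sleeve may be knocked a few centimetres aside while the robot is not near it.
Once in a run the grip may slacken for a moment while it holds something.
It also fails if it takes over 210 s, if anything falls off the work surface, if the arm or the gripper's body presses on something with over 40 N, if the wrist force passes 120 N, or if a joint passes its speed limit or range.

## Working session

There is one attempt and no reset: what is moved stays moved. The work goes in short steps, Python scripts to look and compute and a tool call to move; the robot and the scene stay as the last step left them, time stands still between calls to the robot, and variables do not carry over. Pictures are saved under pics/ and viewed, at most 14 in all, crops included, and the job is handed in when it is done.

Besides the shell and the picture viewer there is one more tool, called after "Emit:" as name(argument=value, ...) on one line, values as JSON. play_rows: Moves the arm, as the interface text tells. Its arguments: {"type":"object","properties":{"series":{"type":"array"}},"required":["series"]}

```bash
mkdir -p pics; ls
cat > h.py <<'E'
import numpy as np, cv2
from cell import env
from scipy.spatial.transform import Rotation as Ro
def shot(n,f=None):
    c=env.camera_info(n); im=env.snapshot(n)
    if f: cv2.imwrite('pics/'+f,im)
    return im,c
def proj(c,X):
    p=np.array(c['intrinsics'])@(np.array(c['R'])@np.array(X,float)+np.array(c['t'])); return p[:2]/p[2]
def ray(c,u,v):
    R=np.array(c['R']);t=np.array(c['t'])
    return -R.T@t, R.T@np.linalg.inv(np.array(c['intrinsics']))@[u,v,1]
def onz(c,u,v,z):
    o,d=ray(c,u,v); return o+d*(z-o[2])/d[2]
def tri(rs):
    A=0;b=0
    for o,d in rs:
        d=d/np.linalg.norm(d);P=np.eye(3)-np.outer(d,d);A=A+P;b=b+P@o
    return np.linalg.solve(A,b)
E
python3 - <<'E'
from h import *
for n in ['scene','top','wrist']:
    im,c=shot(n,n+'0.png'); print(n,ray(c,320,240))
s=env.get_state(); print(s, env.tcp_to_grasp)
E
```

```text
pics
scene (array([0.82539317, 0.48364954, 0.85919609]), array([-0.28935554, -0.49277084, -0.82084852]))
top (array([0.46771934, 0.06061391, 1.28495661]), array([ 0.04457255, -0.00519863, -0.99906677]))
wrist (array([0.1169018 , 0.56839983, 0.37295339]), array([ 0.30227084, -0.11371741, -0.94642684]))
{'time': 0.15, 'qpos': array([ 1.15448528e+00,  3.07402683e-01,  1.50737751e+00,  2.17870738e-05,
        1.32841838e+00, -7.34866007e-02]), 'joint_vel': array([ 0.0016601 , -0.00200871, -0.00330903, -0.00010302,  0.00017004,
        0.0001562 ]), 'joint_efforts': array([ 5.15557986e-04, -4.57970738e+01, -2.52220792e+01, -1.23394370e-04,
        8.56459024e-03, -4.80881545e-05]), 'eef_pos': array([0.19307461, 0.54104138, 0.23059021]), 'eef_rot': array([-5.35812209e-01, -3.09514596e+00,  2.43893289e-03]), 'contact_force': array([-0.39882179, -0.16447071,  0.28118146]), 'torque': array([ 0.02559229,  0.01184195, -0.03688721]), 'grip_force': 0.0, 'opening': 0.9980255406601732} 0.0187
```

View pics/top0.png

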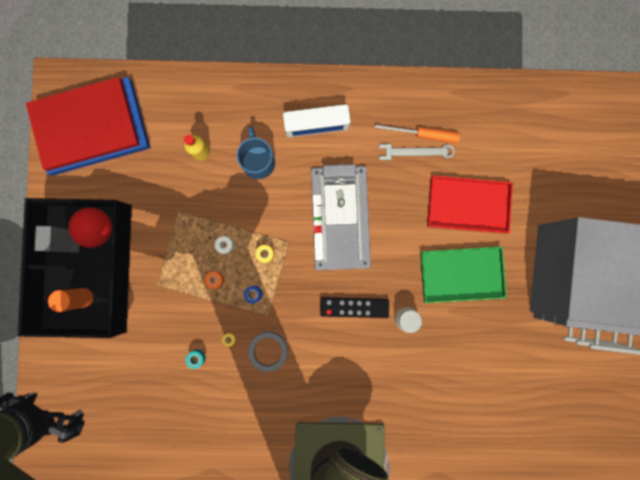

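View pics/scene0.png

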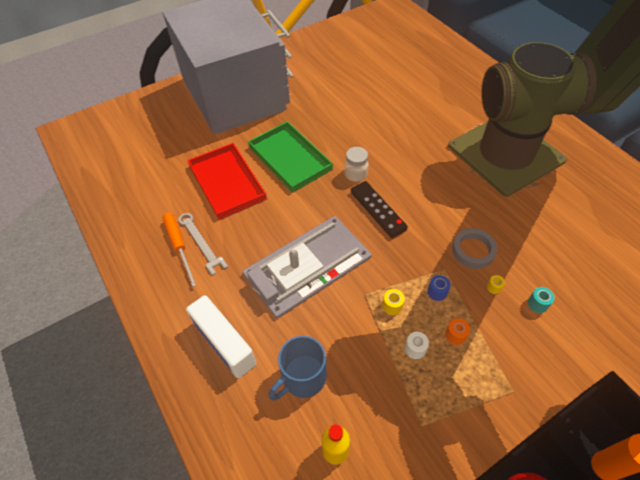

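Top view: white (223,245), yellow candidates (264,254) large on the mat and (228,340) small off it, so the large one is meant. The blue candidates are (253,295) on the mat and turquoise (195,360), which is excluded. No black sleeve is visible so far. The tester is at about (340,217) with its pin at (341,202); the red tray is at (470,204) and the green one at (463,274). I'll confirm these in a crop and measure.

```bash
cat >> h.py <<'E'
HSV={'white':((0,0,120),(180,60,255)),'yellow':((22,150,60),(34,255,255)),'orange':((3,170,60),(14,255,255)),'blue':((108,120,40),(128,255,255)),
'green':((50,120,40),(75,255,255)),'red':((0,215,90),(4,255,255))}
def blob(im,col,box):
    x0,y0,x1,y1=box; lo,hi=HSV[col]
    m=cv2.inRange(cv2.cvtColor(im[y0:y1,x0:x1],cv2.COLOR_BGR2HSV),lo,hi)
    cs,_=cv2.findContours(m,cv2.RETR_EXTERNAL,cv2.CHAIN_APPROX_NONE)
    if not cs: return None
    k=max(cs,key=cv2.contourArea)+np.array([[x0,y0]])
    return k
E
python3 - <<'E'
from h import *
t=cv2.imread('pics/top0.png'); s=cv2.imread('pics/scene0.png')
a=cv2.resize(t[195:375,150:390],(800,600),interpolation=cv2.INTER_CUBIC)
cv2.imwrite('pics/crop1.png',a)
b=cv2.resize(s[210:330,230:390],(800,600),interpolation=cv2.INTER_CUBIC); cv2.imwrite('pics/crop2.png',b)
ct=env.camera_info('top');cs=env.camera_info('scene')
for col,bt,bs in [('white',(205,228,240,262),(403,330,432,360)),('yellow',(250,240,280,268),(380,285,410,318)),('orange',(200,268,226,292),(445,315,473,347)),('blue',(242,284,264,306),(425,272,452,303))]:
    k=blob(t,col,bt); l=blob(s,col,bs)
    (u,v),r=cv2.minEnclosingCircle(k)
    # top ring outline fitted in each view
    e=cv2.fitEllipse(l); 
    print(col,(u,v),r,'top@.04',onz(ct,u,v,.04).round(4),'scene ell',e,cv2.boundingRect(l), proj(cs,onz(ct,u,v,.022)))
for col,bt,bs in [('green',(410,235,515,310),(240,115,340,195)),('red',(420,170,520,240),(180,140,275,225))]:
    k=blob(t,col,bt); l=blob(s,col,bs)
    rt=cv2.minAreaRect(k); P=np.array([onz(ct,u,v,.022) for u,v in cv2.boxPoints(rt)]); print(col,rt,'\n',P.round(3),P.mean(0))
    q=cv2.boxPoints(cv2.minAreaRect(l)); print(cv2.minAreaRect(l),q)
E
```

```text
white (223.86082458496094, 244.99484252929688) 9.356657981872559 top@.04 [0.5074 0.2729 0.04  ] scene ell ((416.3925476074219, 344.7356872558594), (20.810054779052734, 26.24051284790039), 13.340312957763672) (406, 332, 22, 27) [417.03876768 344.81678627]
yellow (264.1285705566406, 253.44285583496094) 9.038814544677734 top@.04 [0.49   0.1808 0.04  ] scene ell ((393.5877685546875, 300.3794860839844), (19.506532669067383, 24.53326416015625), 2.479996919631958) (384, 289, 21, 25) [393.47718175 301.92316666]
orange (213.6052703857422, 279.5) 9.721774101257324 top@.04 [0.4286 0.2938 0.04  ] scene ell ((458.10595703125, 331.6895446777344), (26.578298568725586, 30.026559829711914), 0.12400122731924057) (445, 317, 28, 30) [457.91620226 331.42567997]
blue (252.79808044433594, 294.4615478515625) 8.56344223022461 top@.04 [0.3965 0.2041 0.04  ] scene ell ((439.2919921875, 286.7843322753906), (17.182987213134766, 23.568988800048828), 4.834410667419434) (431, 276, 18, 24) [439.16828149 287.10955143]
green ((463.2138366699219, 274.1344909667969), (51.146881103515625, 82.03466796875), 86.633544921875) 
 [[ 0.503 -0.18   0.022]
 [ 0.518 -0.371  0.022]
 [ 0.4   -0.378  0.022]
 [ 0.386 -0.188  0.022]] [ 0.45183667 -0.27933564  0.022     ]
((290.53326416015625, 154.03564453125), (75.7373275756836, 46.933746337890625), 46.97493362426758) [[247.5392  142.36343]
 [281.85037 110.33969]
 [333.52734 165.70786]
 [299.21616 197.7316 ]]
red ((506.0, 228.0), (0.0, 0.0), 0.0) 
 [[ 0.561 -0.379  0.022]
 [ 0.561 -0.379  0.022]
 [ 0.561 -0.379  0.022]
 [ 0.561 -0.379  0.022]] [ 0.5608468  -0.37859998  0.022     ]
((226.80661010742188, 179.0518798828125), (71.00099182128906, 52.6436882019043), 60.945396423339844) [[186.55661 160.80188]
 [232.57547 135.23584]
 [267.0566  197.30188]
 [221.03775 222.86792]]
```

View pics/crop1.png

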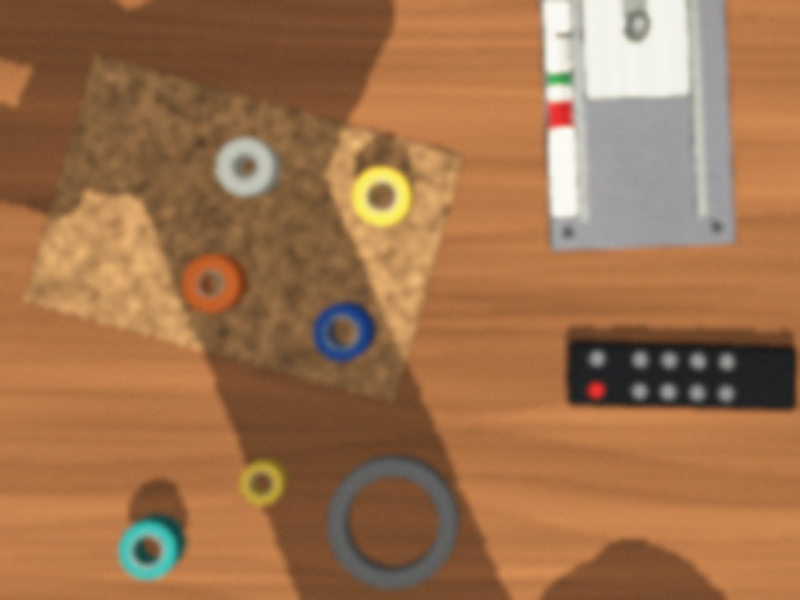

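View pics/crop2.png

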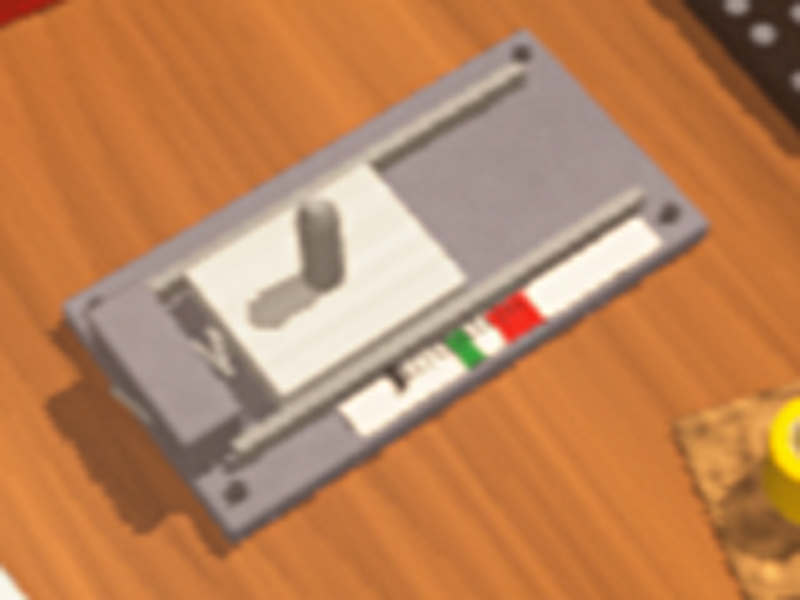

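The crops confirm the large yellow sleeve at top (264,254) on the mat, with the small one at (228,340) rejected. Blue is at (253,295). There is no black sleeve on the mat, so four sleeves are present. The pin tip is at about scene (293.6,252), top (341,201).

Run:
```python
from h import *
ct=env.camera_info('top');cs=env.camera_info('scene')
s=env.get_state(); R=Ro.from_rotvec(s['eef_rot']).as_matrix(); print('tool x,y',R[:,0].round(3),R[:,1].round(3), 'cam in tool',R.T@(ray(env.camera_info('wrist'),320,240)[0]-s['eef_pos']))
print('pin tip',tri([ray(ct,340.8,201),ray(cs,293.6,251.5)]))
A=onz(ct,315.6,269.4,.014);B=onz(ct,369.9,267,.014); print(A,B,np.degrees(np.arctan2(*(A-B)[:2])))
# red tray
t=cv2.imread('pics/top0.png');h=cv2.cvtColor(t[165:245,415:525],cv2.COLOR_BGR2HSV)
m=cv2.inRange(h,(0,215,110),(5,255,255))|cv2.inRange(h,(172,200,110),(180,255,255))
k=max(cv2.findContours(m,0,1)[0],key=cv2.contourArea)+[[415,165]]
r=cv2.minAreaRect(k);P=np.array([onz(ct,*q,.022) for q in cv2.boxPoints(r)]);print(r,P.round(3),P.mean(0))
```

```text
tool x,y [-0.942  0.336  0.   ] [ 0.336  0.942 -0.002] cam in tool [ 8.09520512e-02 -7.69796370e-06 -1.42464475e-01]
pin tip [0.60846991 0.01031838 0.08046805]
[0.45580731 0.06285258 0.014     ] [ 0.4638738  -0.06342346  0.014     ] -3.6550770012519664
((506.0, 228.0), (0.0, 0.0), 0.0) [[ 0.561 -0.379  0.022]
 [ 0.561 -0.379  0.022]
 [ 0.561 -0.379  0.022]
 [ 0.561 -0.379  0.022]] [ 0.5608468  -0.37859998  0.022     ]
```

Emit:
play_rows(series=[{"gripper":-1,"translation":[0.12,-0.16,0.02],"angular":[0,0,0.0363]},{"gripper":-1,"translation":[0.12,-0.16,0.02],"angular":[0,0,0.0363]},{"gripper":-1,"translation":[0.12,-0.16,0],"angular":[0,0,0.0363]},{"gripper":-1,"translation":[0.12,-0.16,0],"angular":[0,0,0]},{"gripper":-1,"translation":[0.12,-0.16,0],"angular":[0,0,0]},{"gripper":-1,"translation":[0.12,-0.16,0],"angular":[0,0,0]},{"gripper":-1,"translation":[0.12,-0.16,0],"angular":[0,0,0]},{"gripper":-1,"translation":[0.12,-0.12,0],"angular":[0,0,0]},{"gripper":-1,"translation":[0,0,0],"angular":[0,0,0]},{"gripper":-1,"translation":[0,0,0],"angular":[0,0,0]}])

```text
time: 1.15
eef_pos: [0.4333, 0.2311, 0.2409]
eef_rot: [-0.006, -3.14, -0.0]
contact_force: [-0.1, -0.4, 0.9]
opening: 0.993
grip_force: 0.0
```

Run:
```python
from h import *
im,c=shot('wrist','w1.png'); np.save('pics/w1.npy',c,allow_pickle=True)
ct=env.camera_info('top')
P=np.array([onz(ct,*q,.022) for q in [(430,176),(511,180),(508,232),(428,226)]]);print(P.round(3),P.mean(0))
for n,p in dict(white=(.507,.273,.04),yellow=(.49,.181,.04),orange=(.4286,.2938,.04),blue=(.3965,.204,.04)).items(): print(n,proj(c,p))
```

```text
[[ 0.679 -0.2    0.022]
 [ 0.674 -0.39   0.022]
 [ 0.552 -0.383  0.022]
 [ 0.562 -0.196  0.022]] [ 0.61653606 -0.29251805  0.022     ]
white [365.65585968 276.97530517]
yellow [269.43712923 260.90521081]
orange [391.61804136 197.04602399]
blue [290.80316446 161.34223155]
```

View pics/w1.png

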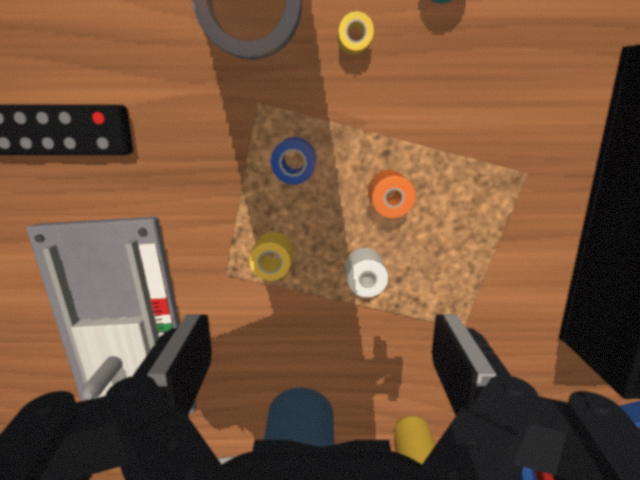

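Wrist view: blue bore (293,161), orange (394,197), white (368,280), yellow (270,263). The pin is at lower left, and there is no black sleeve. The white and orange bores look smaller.

Run:
```python
from h import *
ct=env.camera_info('top');cs=env.camera_info('scene');w=np.load('pics/w1.npy',allow_pickle=True).item()
W=dict(white=(368,280),yellow=(270.5,263),orange=(394,197),blue=(293.5,160.5))
T=dict(white=(223.86,245),yellow=(264.1,253.4),orange=(213.6,279.8),blue=(252.8,294.5))
for n in W:
    print(n,'tri',tri([ray(w,*W[n]),ray(ct,*T[n])]).round(4),'w@.04',onz(w,*W[n],.04).round(4),'t',onz(ct,*T[n],.04).round(4))
print('TCP px',proj(w,env.get_state()['eef_pos']))
```

```text
white tri [0.5074 0.2733 0.0457] w@.04 [0.5102 0.2754 0.04  ] t [0.5074 0.2729 0.04  ]
yellow tri [0.4906 0.1815 0.0425] w@.04 [0.4921 0.1819 0.04  ] t [0.4901 0.1809 0.04  ]
orange tri [0.428  0.2944 0.0424] w@.04 [0.4286 0.2959 0.04  ] t [0.4279 0.2938 0.04  ]
blue tri [0.3964 0.2054 0.032 ] w@.04 [0.3958 0.2064 0.04  ] t [0.3964 0.2041 0.04  ]
TCP px [324.32615204 312.48459032]
```

Emit:
play_rows(series=[{"gripper":-1,"translation":[0.101,0.057,-0.1],"angular":[0,0,0.0203]},{"gripper":-1,"translation":[0.101,0.057,-0.1],"angular":[0,0,0]},{"gripper":-1,"translation":[0.101,0.057,-0.16],"angular":[0,0,0]},{"gripper":-1,"translation":[0,0,0],"angular":[0,0,0]},{"gripper":-1,"translation":[0,0,0],"angular":[0,0,0]}])

```text
time: 1.7
eef_pos: [0.5066, 0.2756, 0.1493]
eef_rot: [0.103, -3.135, 0.003]
contact_force: [-0.7, -0.0, 0.7]
opening: 0.997
grip_force: 0.0
```

Run:
```python
from h import *
im,c=shot('wrist','w2.png'); s=env.get_state();print(s['eef_pos'],s['eef_rot'])
for p in [(.509,.274,.04),(.4906,.1815,.04)]:print(proj(c,p))
p=proj(c,(.509,.274,.04)).astype(int)
np.save('pics/w2.npy',c,allow_pickle=True)
```

```text
[0.50711659 0.27556591 0.151094  ] [ 1.02284002e-01 -3.13786221e+00  9.63137579e-04]
[319.88173127 237.2195976 ]
[182.54046706 202.16062234]
```

View pics/w2.png

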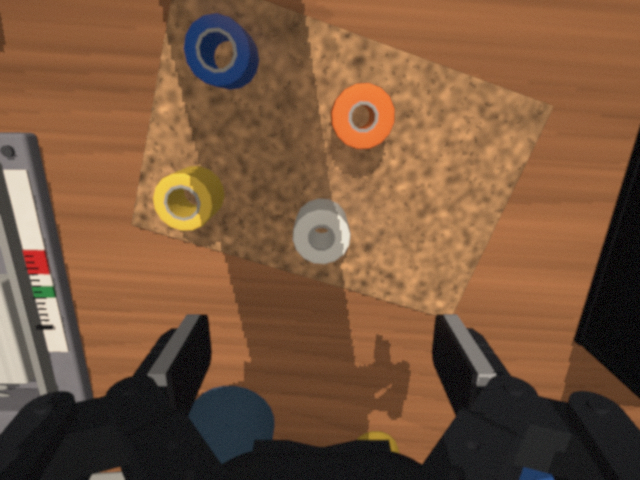

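Wrist view: the white rim centre is at (321,237), matching the prediction of (319.9,237.2) to about 1 mm; yellow (184,202) also matches. Descending and closing.

Emit:
play_rows(series=[{"gripper":-0.6,"translation":[0.008,-0.006,-0.14],"angular":[0,0,0]},{"gripper":-0.5,"translation":[0,0,-0.14],"angular":[0,0,0]},{"gripper":-0.5,"translation":[0,0,-0.14],"angular":[0,0,0]},{"gripper":-0.5,"translation":[0,0,-0.13],"angular":[0,0,0]},{"gripper":-0.5,"translation":[0,0,0],"angular":[0,0,0]},{"gripper":1,"translation":[0,0,0],"angular":[0,0,0]},{"gripper":1,"translation":[0,0,0],"angular":[0,0,0]},{"gripper":1,"translation":[0,0,0],"angular":[0,0,0]},{"gripper":1,"translation":[0,0,0],"angular":[0,0,0]}])

```text
time: 2.65
eef_pos: [0.5126, 0.2743, 0.017]
eef_rot: [-0.099, 3.135, 0.004]
contact_force: [-0.8, 0.1, 7.7]
opening: 0.438
grip_force: 61.1
```

Emit:
play_rows(series=[{"gripper":1,"translation":[0,0,0.15],"angular":[0,0,0]},{"gripper":1,"translation":[0,0,0.17],"angular":[0,0,0]},{"gripper":1,"translation":[0,0,0.17],"angular":[0,0,0]},{"gripper":1,"translation":[0.06,-0.17,0.06],"angular":[0,0,0]},{"gripper":1,"translation":[0.06,-0.17,0],"angular":[0,0,0]},{"gripper":1,"translation":[0.06,-0.17,0],"angular":[0,0,0]},{"gripper":1,"translation":[0.06,-0.17,0],"angular":[0,0,0]},{"gripper":1,"translation":[0,0,0],"angular":[0,0,0]},{"gripper":1,"translation":[0,0,0],"angular":[0,0,0]}])

```text
time: 3.55
eef_pos: [0.5713, 0.1022, 0.1527]
eef_rot: [-0.094, 3.138, 0.001]
contact_force: [-0.2, 0.7, -0.2]
opening: 0.442
grip_force: 60.6
```

Run:
```python
from h import *
im,c=shot('wrist','w3.png'); s=env.get_state();print(s['eef_pos'],s['eef_rot'],s['opening'],s['contact_force'])
print(proj(c,(.6085,.0103,.083)),proj(c,(.6085,.0103,.033)),proj(c,s['eef_pos']))
w=np.load('pics/w1.npy',allow_pickle=True).item();print(proj(w,(.6085,.0103,.083)))
np.save('pics/w3.npy',c,allow_pickle=True)
```

```text
[0.57076579 0.10325647 0.15235319] [-9.70355405e-02  3.13880182e+00  1.31185847e-03] 0.438252700219724 [ 0.52637288  0.35822665 -0.59308743]
[168.13173376 302.26191403] [193.61812166 269.69163352] [325.33690405 312.75911681]
[ 88.57730643 395.27205415]
```

View pics/w3.png

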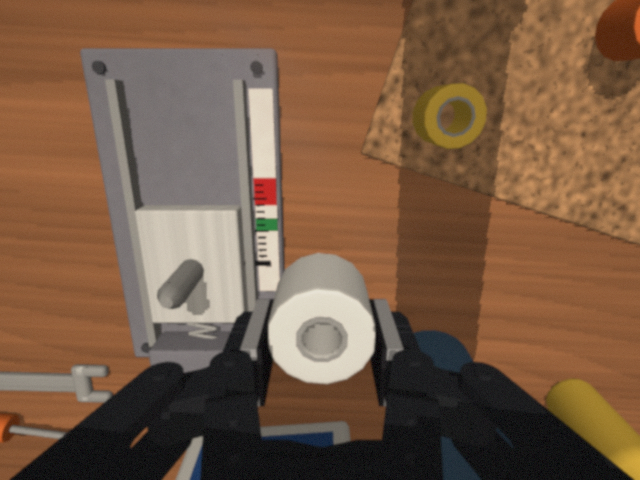

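Wrist view: the white sleeve is held upright, with its top face centred at about (321,331). The pin runs from foot (190,270) to tip (about 172,298), and the pointer is at its home mark (263,263). Measuring both offsets numerically.

Run:
```python
from h import *
im=cv2.imread('pics/w3.png');c=np.load('pics/w3.npy',allow_pickle=True).item();tcp=np.array([.571,.103,.1525])
h=cv2.cvtColor(im,cv2.COLOR_BGR2HSV)
g=im[285:400,260:385].astype(int).min(2); print(np.percentile(g,[50,80,95]))
m=(g>212).astype(np.uint8)*255
k=max(cv2.findContours(m,0,1)[0],key=cv2.contourArea);hl=cv2.convexHull(k);e=cv2.fitEllipse(hl);print('face',e[0][0]+260,e[0][1]+285,e[1])
u,v=e[0][0]+260,e[0][1]+285
p=onz(c,u,v,.177);print('sleeve top',p.round(4),'rel',(p-tcp).round(4))
for q in [(172,298),(170,300),(174,296)]: print('tip',q,onz(c,*q,.083).round(4))
cv2.imwrite('pics/c3.png',cv2.resize(im[240:330,140:260],(800,600),interpolation=cv2.INTER_CUBIC))
```

```text
[143. 198. 202.]
face 310.1428565979004 293.1428575515747 (1.0192270278930664, 6.780972003936768)
sleeve top [0.5497 0.0965 0.177 ] rel [-0.0213 -0.0065  0.0245]
tip (172, 298) [0.6054 0.0128 0.083 ]
tip (170, 300) [0.6069 0.0115 0.083 ]
tip (174, 296) [0.604  0.0141 0.083 ]
```

View pics/c3.png

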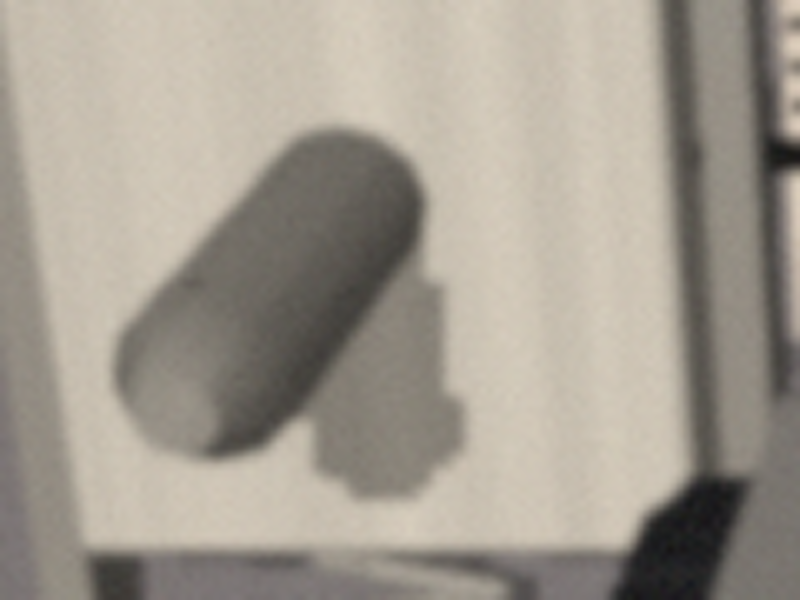

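Crop: the tip disc centre is at (178,408), which is wrist pixel (166.7,301.2). That agrees with the first estimate of (0.608,0.010).

Run:
```python
from h import *
c=np.load('pics/w3.npy',allow_pickle=True).item();im=cv2.imread('pics/w3.png')
print('tip',onz(c,166.7,301.2,.083))
g=cv2.medianBlur(im[275:400,255:390].min(2),5)
m=(g>187).astype(np.uint8)*255
k=max(cv2.findContours(m,0,1)[0],key=cv2.contourArea);e=cv2.fitEllipse(cv2.convexHull(k));u,v=e[0][0]+255,e[0][1]+275
print(u,v,e[1],cv2.boundingRect(k))
for q in [(u,v),(322,333)]: print((onz(c,*q,.177)-[.571,.103,.1525]).round(4))
```

```text
tip [0.6078247  0.00947757 0.083     ]
321.32714080810547 335.05236434936523 (92.0911865234375, 104.50338745117188) (15, 14, 104, 93)
[-0.0053 -0.0017  0.0245]
[-0.0061 -0.0015  0.0245]
```

Emit:
play_rows(series=[{"gripper":1,"translation":[0.083,-0.183,0],"angular":[0,0,0]},{"gripper":1,"translation":[0.083,-0.183,0],"angular":[0,0,0]},{"gripper":1,"translation":[0,0,-0.1],"angular":[0,0,0]},{"gripper":1,"translation":[0,0,-0.1],"angular":[0,0,0]},{"gripper":1,"translation":[0,0,0],"angular":[0,0,0]},{"gripper":1,"translation":[0,0,0],"angular":[0,0,0]}])

```text
time: 4.2
eef_pos: [0.6114, 0.0137, 0.1014]
eef_rot: [0.102, -3.139, -0.001]
contact_force: [0.5, -0.3, -0.6]
opening: 0.443
grip_force: 60.7
```

Emit:
play_rows(series=[{"gripper":1,"translation":[0,0,-0.016],"angular":[0,0,0]},{"gripper":1,"translation":[0,0,-0.016],"angular":[0,0,0]},{"gripper":1,"translation":[0,0,-0.008],"angular":[0,0,0]},{"gripper":1,"translation":[0,0,0],"angular":[0,0,0]}])

```text
time: 4.6
eef_pos: [0.6126, 0.0117, 0.092]
eef_rot: [-0.1, 3.139, -0.002]
contact_force: [0.1, -2.8, 2.4]
opening: 0.447
grip_force: 61.2
```

Emit:
play_rows(series=[{"gripper":1,"translation":[0,-0.005,0],"angular":[0,0,0]},{"gripper":1,"translation":[0,0,-0.008],"angular":[0,0,0]},{"gripper":1,"translation":[0,0,0],"angular":[0,0,0]}])

```text
time: 4.9
eef_pos: [0.6122, 0.0101, 0.0896]
eef_rot: [-0.099, 3.14, -0.002]
contact_force: [-1.3, -2.6, 3.7]
opening: 0.44
grip_force: 61.4
```

Emit:
play_rows(series=[{"gripper":1,"translation":[-0.003,-0.006,0],"angular":[0,0,0]},{"gripper":1,"translation":[0,0,-0.008],"angular":[0,0,0]},{"gripper":1,"translation":[0,0,0],"angular":[0,0,0]}])

```text
time: 5.2
eef_pos: [0.6121, 0.0095, 0.0888]
eef_rot: [-0.099, 3.138, 0.0]
contact_force: [-1.7, -1.0, 11.1]
opening: 0.444
grip_force: 62.3
```

Run:
```python
from h import *
im,c=shot('scene'); im2,_=shot('wrist')
a=cv2.resize(im[190:310,230:350],(400,400),interpolation=cv2.INTER_CUBIC);b=cv2.resize(im2[200:440,200:440],(400,400))
cv2.imwrite('pics/v4.png',np.hstack([a,b]));s=env.get_state();print(s['eef_pos'],s['contact_force'])
```

```text
[0.61208359 0.00948588 0.08882483] [-2.15910144 -0.96224726 11.10560728]
```

View pics/v4.png

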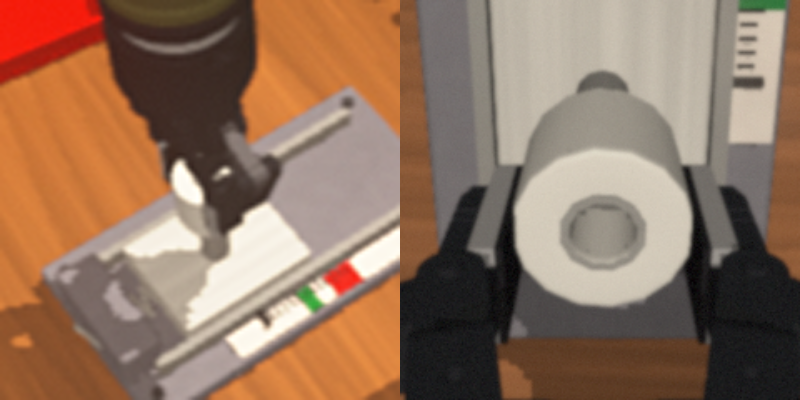

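Left (scene): the white sleeve sits upright on the pin tip, not seated. Right (wrist): the pin tip shows centred in the bore, and the pointer is still at home. The 11 N contact and bottom at about 44 mm above the foot mean it does not fit, so it goes to the red tray.

Emit:
play_rows(series=[{"gripper":1,"translation":[0,0,0],"angular":[0,0,0]},{"gripper":1,"translation":[0,0,0.1],"angular":[0,0,0]},{"gripper":1,"translation":[0,0,0.1],"angular":[0,0,0]},{"gripper":1,"translation":[0.006,-0.174,0],"angular":[0,0,0]},{"gripper":1,"translation":[0.006,-0.174,0],"angular":[0,0,0]},{"gripper":1,"translation":[0.006,-0.174,0],"angular":[0,0,0]},{"gripper":1,"translation":[0.006,-0.174,0],"angular":[0,0,0]},{"gripper":1,"translation":[0.006,-0.174,0],"angular":[0,0,0]},{"gripper":1,"translation":[0.006,-0.174,0],"angular":[0,0,0]},{"gripper":1,"translation":[0,0,-0.1],"angular":[0,0,0]}])

```text
time: 6.3
eef_pos: [0.6235, -0.259, 0.1149]
eef_rot: [-0.091, 3.132, -0.01]
contact_force: [0.8, 0.4, -0.3]
opening: 0.443
grip_force: 60.7
```

Emit:
play_rows(series=[{"gripper":1,"translation":[0,0,-0.1],"angular":[0,0,0]},{"gripper":1,"translation":[0,0,-0.12],"angular":[0,0,0]},{"gripper":1,"translation":[0,0,-0.1],"angular":[0,0,0]},{"gripper":1,"translation":[0,0,-0.05],"angular":[0,0,0]},{"gripper":1,"translation":[0,0,0],"angular":[0,0,0]}])

```text
time: 6.8
eef_pos: [0.6195, -0.2509, 0.0183]
eef_rot: [0.099, -3.138, -0.003]
contact_force: [0.3, -0.0, 0.0]
opening: 0.444
grip_force: 61.9
```

Emit:
play_rows(series=[{"gripper":-0.3,"translation":[0,0,0],"angular":[0,0,0]},{"gripper":-0.3,"translation":[0,0,0],"angular":[0,0,0]},{"gripper":-0.3,"translation":[0,0,0.1],"angular":[0,0,0]},{"gripper":-0.3,"translation":[0,0,0.2],"angular":[0,0,0]},{"gripper":-0.5,"translation":[0,0,0.19],"angular":[0,0,0]},{"gripper":-0.5,"translation":[-0.058,0.19,0],"angular":[0,0,0]},{"gripper":-0.5,"translation":[-0.058,0.19,0],"angular":[0,0,0]},{"gripper":-0.5,"translation":[-0.058,0.19,0],"angular":[0,0,0]},{"gripper":-0.5,"translation":[-0.058,0.19,0],"angular":[0,0,0]},{"gripper":-0.5,"translation":[-0.058,0.19,0],"angular":[0,0,0]}])

```text
time: 7.8
eef_pos: [0.5474, -0.0124, 0.1432]
eef_rot: [-0.098, 3.138, 0.0]
contact_force: [0.3, 0.4, -0.9]
opening: 0.75
grip_force: 0.0
```

Emit:
play_rows(series=[{"gripper":-0.5,"translation":[-0.058,0.19,0],"angular":[0,0,0]},{"gripper":-0.5,"translation":[-0.058,0.19,0],"angular":[0,0,0]},{"gripper":-0.5,"translation":[-0.058,0.19,0],"angular":[0,0,0]},{"gripper":-0.5,"translation":[-0.058,0.19,0],"angular":[0,0,0]},{"gripper":-0.5,"translation":[0,0,0],"angular":[0,0,0]},{"gripper":-0.5,"translation":[0,0,0],"angular":[0,0,0]}])

```text
time: 8.4
eef_pos: [0.4896, 0.1771, 0.1429]
eef_rot: [-0.105, 3.138, -0.0]
contact_force: [-0.4, -1.1, -0.8]
opening: 0.749
grip_force: 0.0
```

```bash
cat >> h.py <<'E'
def look(col,guess,half=55):
    "wrist look: rim centre of a standing sleeve, at z=.04, from saturated colour blob + circle of top face"
    im,c=shot('wrist','wl_%s.png'%col); s=env.get_state()
    u,v=proj(c,list(guess)+[.04]); x0,y0=max(int(u)-half,0),max(int(v)-half,0)
    g=im[y0:y0+2*half,x0:x0+2*half]
    k=blob(im,col,(x0,y0,x0+2*half,y0+2*half)); (bx,by,bw,bh)=cv2.boundingRect(k)
    gray=cv2.GaussianBlur(cv2.cvtColor(g,cv2.COLOR_BGR2GRAY),(3,3),0)
    f=np.array(c['intrinsics'])[0,0]; o=ray(c,u,v)[0]; d=np.linalg.norm(o-np.array(list(guess)+[.04])); r=f*.02/d
    H=cv2.HoughCircles(gray,cv2.HOUGH_GRADIENT,1,15,param1=80,param2=12,minRadius=int(r*.9),maxRadius=int(r*1.12))
    print(col,'tcp',s['eef_pos'].round(4),'pred',(u,v),'r',r,'blob',(bx,by,bw,bh))
    if H is not None:
        for a,b,q in H[0][:3]: print('  circle',a+x0,b+y0,q,onz(c,a+x0,b+y0,.04).round(4))
    return im,c
E
python3 - <<'E'
from h import *
im,c=look('yellow',(.490,.181))
# verify white in tray from top camera
t,ct=shot('top','t2.png'); k=blob(t,'white',(430,180,510,230)); print('white in tray',cv2.minEnclosingCircle(k),onz(ct,*cv2.minEnclosingCircle(k)[0],.04))
for col,b in [('yellow',(250,240,280,268)),('orange',(200,268,226,292)),('blue',(240,284,266,308))]:
    k=blob(t,col,b); print(col,None if k is None else cv2.minEnclosingCircle(k))
E
```

```text
yellow tcp [0.4901 0.176  0.1428] pred (np.float64(328.0423352832333), np.float64(236.9217699963684)) r 30.058472318897262 blob (300, 204, 28, 60)
  circle 327.5 235.5 29.1 [0.489  0.1806 0.04  ]
white in tray ((452.43548583984375, 203.30645751953125), 9.653435707092285) [ 0.61389067 -0.24864096  0.04      ]
yellow None
orange ((220.0, 283.0), 4.242740631103516)
blue ((252.74183654785156, 294.12744140625), 8.349753379821777)
```

White stands in the red tray at (0.614,-0.249). The yellow rim circle is at wrist (327.5,235.5), so (0.489,0.181). Grasping it.

Emit:
play_rows(series=[{"gripper":-0.5,"translation":[-0.004,0.016,-0.14],"angular":[0,0,0]},{"gripper":-0.5,"translation":[0,0,-0.14],"angular":[0,0,0]},{"gripper":-0.5,"translation":[0,0,-0.14],"angular":[0,0,0]},{"gripper":-0.5,"translation":[0,0,-0.09],"angular":[0,0,0]},{"gripper":-0.5,"translation":[0,0,0],"angular":[0,0,0]},{"gripper":1,"translation":[0,0,0],"angular":[0,0,0]},{"gripper":1,"translation":[0,0,0],"angular":[0,0,0]},{"gripper":1,"translation":[0,0,0],"angular":[0,0,0]},{"gripper":1,"translation":[0,0,0],"angular":[0,0,0]}])

```text
time: 9.4
eef_pos: [0.4902, 0.1799, 0.0162]
eef_rot: [-0.099, 3.137, 0.001]
contact_force: [0.0, -1.0, 3.6]
opening: 0.442
grip_force: 60.6
```

Emit:
play_rows(series=[{"gripper":1,"translation":[0,0,0.15],"angular":[0,0,0]},{"gripper":1,"translation":[0,0,0.19],"angular":[0,0,0]},{"gripper":1,"translation":[0,0,0.18],"angular":[0,0,0]},{"gripper":1,"translation":[0.118,-0.17,0],"angular":[0,0,0]},{"gripper":1,"translation":[0.118,-0.17,0],"angular":[0,0,0]},{"gripper":1,"translation":[0.118,-0.17,0],"angular":[0,0,0]},{"gripper":1,"translation":[0.118,-0.17,0],"angular":[0,0,0]},{"gripper":1,"translation":[0,0,0],"angular":[0,0,0]},{"gripper":1,"translation":[0,0,0],"angular":[0,0,0]}])

```text
time: 10.3
eef_pos: [0.6031, 0.0146, 0.1449]
eef_rot: [-0.095, 3.14, 0.001]
contact_force: [-0.1, 0.6, -0.5]
opening: 0.439
grip_force: 60.6
```

```bash
cat >> h.py <<'E'
def held(col):
    im,c=shot('wrist','wh_%s.png'%col); P=np.mean([env.get_state()['eef_pos']],0); s=env.get_state()
    gray=cv2.GaussianBlur(cv2.cvtColor(im[270:400,240:410],cv2.COLOR_BGR2GRAY),(3,3),0)
    H=cv2.HoughCircles(gray,cv2.HOUGH_GRADIENT,1,15,param1=80,param2=12,minRadius=45,maxRadius=56)
    B=cv2.HoughCircles(gray,cv2.HOUGH_GRADIENT,1,15,param1=80,param2=10,minRadius=16,maxRadius=30)
    print('tcp',P.round(4),s['opening'],s['contact_force'].round(1))
    for h in (H,B):
        if h is None: continue
        for a,b,q in h[0][:3]: print('  held circle',a+240,b+270,q,'rel',(onz(c,a+240,b+270,P[2]+.0235)-P).round(4))
    return im,c
E
python3 - <<'E'
from h import *
held('yellow')
E
```

```text
tcp [0.602  0.0156 0.1447] 0.44193528585309594 [-0.  -0.1 -0.4]
  held circle 328.5 345.5 46.3 rel [0.0002 0.0008 0.0235]
  held circle 324.5 317.5 52.0 rel [-0.011  -0.0013  0.0235]
  held circle 305.5 332.5 47.7 rel [-0.0046 -0.0076  0.0235]
  held circle 319.5 348.5 29.4 rel [ 0.0017 -0.0023  0.0235]
  held circle 345.5 353.5 28.2 rel [0.0032 0.0071 0.0235]
  held circle 292.5 354.5 23.5 rel [ 0.0048 -0.0118  0.0235]
```

Emit:
play_rows(series=[{"gripper":1,"translation":[0.026,-0.022,-0.05],"angular":[0,0,0]},{"gripper":1,"translation":[0,0,-0.12],"angular":[0,0,0]},{"gripper":1,"translation":[0,0,-0.02],"angular":[0,0,0]},{"gripper":1,"translation":[0,0,-0.02],"angular":[0,0,0]},{"gripper":1,"translation":[0,0,-0.012],"angular":[0,0,0]},{"gripper":1,"translation":[0,0,0],"angular":[0,0,0]}])

```text
time: 10.95
eef_pos: [0.6095, 0.0104, 0.0895]
eef_rot: [-0.1, 3.14, -0.0]
contact_force: [-0.3, 0.4, 0.1]
opening: 0.445
grip_force: 60.6
```

Emit:
play_rows(series=[{"gripper":1,"translation":[0,0,-0.016],"angular":[0,0,0]},{"gripper":1,"translation":[0,0,-0.012],"angular":[0,0,0]},{"gripper":1,"translation":[0,0,0],"angular":[0,0,0]}])

```text
time: 11.25
eef_pos: [0.6092, 0.0101, 0.0821]
eef_rot: [0.099, -3.14, -0.0]
contact_force: [-0.1, 0.5, 0.1]
opening: 0.442
grip_force: 60.7
```

No contact force with the bottom already past the taper, so it fits. Continuing down.

Emit:
play_rows(series=[{"gripper":1,"translation":[0,0,-0.04],"angular":[0,0,0]},{"gripper":1,"translation":[0,0,-0.04],"angular":[0,0,0]},{"gripper":1,"translation":[0,0,-0.04],"angular":[0,0,0]},{"gripper":1,"translation":[0,0,0],"angular":[0,0,0]}])

```text
time: 11.65
eef_pos: [0.6082, 0.0102, 0.05]
eef_rot: [0.099, -3.137, -0.001]
contact_force: [-0.5, 0.4, -0.0]
opening: 0.437
grip_force: 60.7
```

Emit:
play_rows(series=[{"gripper":1,"translation":[0,0,-0.012],"angular":[0,0,0]},{"gripper":1,"translation":[0,0,-0.012],"angular":[0,0,0]},{"gripper":1,"translation":[0,0,0],"angular":[0,0,0]}])

```text
time: 11.95
eef_pos: [0.6092, 0.0101, 0.0459]
eef_rot: [0.099, -3.14, -0.0]
contact_force: [-1.4, -0.3, -1.3]
opening: 0.444
grip_force: 60.7
```

Emit:
play_rows(series=[{"gripper":1,"translation":[0,0,-0.008],"angular":[0,0,0]},{"gripper":1,"translation":[0,0,0],"angular":[0,0,0]}])

```text
time: 12.15
eef_pos: [0.6093, 0.01, 0.0448]
eef_rot: [-0.099, 3.14, -0.0]
contact_force: [-3.2, -0.8, 3.0]
opening: 0.443
grip_force: 60.8
```

Emit:
play_rows(series=[{"gripper":1,"translation":[0,0,-0.004],"angular":[0,0,0]},{"gripper":1,"translation":[-0.02,-0.0013,0],"angular":[0,0,0]},{"gripper":1,"translation":[-0.02,-0.0013,0],"angular":[0,0,0]},{"gripper":1,"translation":[-0.02,-0.0013,0],"angular":[0,0,0]},{"gripper":1,"translation":[-0.02,-0.0013,0],"angular":[0,0,0]},{"gripper":1,"translation":[-0.02,-0.0013,0],"angular":[0,0,0]},{"gripper":1,"translation":[-0.02,-0.0013,0],"angular":[0,0,0]},{"gripper":1,"translation":[0,0,0],"angular":[0,0,0]},{"gripper":1,"translation":[0,0,0],"angular":[0,0,0]}])

```text
time: 13.05
eef_pos: [0.5865, 0.0085, 0.0449]
eef_rot: [-0.098, 3.126, 0.0]
contact_force: [10.1, 2.3, -1.0]
opening: 0.443
grip_force: 60.5
```

Run:
```python
from h import *
im,c=shot('wrist'); s=env.get_state();print(s['eef_pos'],s['contact_force'],s['opening'])
sc,_=shot('scene')
cv2.imwrite('pics/v5.png',np.hstack([im[150:450,150:550],cv2.resize(sc[210:330,260:400],(350,300))]))
```

```text
[0.58654272 0.0084497  0.04490752] [10.63971841  1.74329929 -2.73760014] 0.44473221944422336
```

View pics/v5.png

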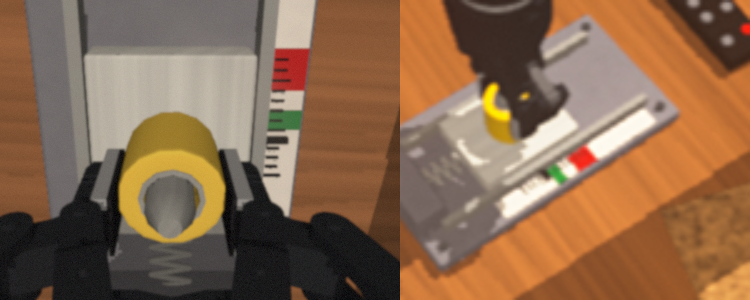

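Wrist crop: yellow is fully down on the pin, with the pointer (277,141) just short of the green band (285,120). The arm lags about 7 mm under the spring load, so I'll pull a little further.

Emit:
play_rows(series=[{"gripper":1,"translation":[-0.012,-0.001,0],"angular":[0,0,0]},{"gripper":1,"translation":[-0.012,-0.001,0],"angular":[0,0,0]},{"gripper":1,"translation":[-0.01,0,0],"angular":[0,0,0]},{"gripper":1,"translation":[0,0,0],"angular":[0,0,0]},{"gripper":1,"translation":[0,0,0],"angular":[0,0,0]}])

```text
time: 13.65
eef_pos: [0.5791, 0.0079, 0.045]
eef_rot: [-0.098, 3.124, -0.0]
contact_force: [12.1, 2.1, -4.8]
opening: 0.44
grip_force: 60.6
```

```bash
cat >> h.py <<'E'
def pointer():
    im,c=shot('wrist'); s=env.get_state(); h=cv2.cvtColor(im,cv2.COLOR_BGR2HSV)
    cols=slice(400,480); out={}
    for n,lo,hi in [('green',(50,100,40),(80,255,255)),('red',(0,170,80),(6,255,255)),('black',(0,0,0),(180,255,50))]:
        m=cv2.inRange(h[150:400,420:455],lo,hi); r=np.where(m.sum(1)>255*8)[0]; out[n]=(r.min()+150,r.max()+150) if len(r) else None
    print(out,s['eef_pos'].round(4),s['contact_force'].round(1),s['time']); return im
E
python3 - <<'E'
from h import *
im=pointer();cv2.imwrite('pics/v6.png',im[150:450,150:550])
E
```

```text
{'green': (np.int64(276), np.int64(291)), 'red': (np.int64(215), np.int64(253)), 'black': (np.int64(287), np.int64(399))} [0.5791 0.0079 0.0449] [10.7  1.3 -5.2] 13.7
```

View pics/v6.png

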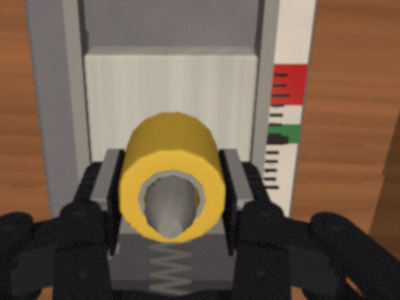

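Pointer (277,138) is in the green band (rows 126–141). A nudge of 1.5 mm, then hold over a second and return home.

Emit:
play_rows(series=[{"gripper":1,"translation":[-0.006,0,0],"angular":[0,0,0]},{"gripper":1,"translation":[0,0,0],"angular":[0,0,0]},{"gripper":1,"translation":[0,0,0],"angular":[0,0,0]},{"gripper":1,"translation":[0,0,0],"angular":[0,0,0]},{"gripper":1,"translation":[0,0,0],"angular":[0,0,0]},{"gripper":1,"translation":[0,0,0],"angular":[0,0,0]},{"gripper":1,"translation":[0,0,0],"angular":[0,0,0]},{"gripper":1,"translation":[0,0,0],"angular":[0,0,0]},{"gripper":1,"translation":[0,0,0],"angular":[0,0,0]},{"gripper":1,"translation":[0,0,0],"angular":[0,0,0]}])

```text
time: 14.7
eef_pos: [0.5779, 0.0078, 0.045]
eef_rot: [-0.098, 3.124, -0.0]
contact_force: [12.2, 1.8, -4.0]
opening: 0.447
grip_force: 60.6
```

Emit:
play_rows(series=[{"gripper":1,"translation":[0,0,0],"angular":[0,0,0]},{"gripper":1,"translation":[0,0,0],"angular":[0,0,0]},{"gripper":1,"translation":[0.027,0.0017,0],"angular":[0,0,0]},{"gripper":1,"translation":[0.027,0.0017,0],"angular":[0,0,0]},{"gripper":1,"translation":[0.027,0.0017,0],"angular":[0,0,0]},{"gripper":1,"translation":[0.027,0.0017,0],"angular":[0,0,0]},{"gripper":1,"translation":[0.027,0.0017,0],"angular":[0,0,0]},{"gripper":1,"translation":[0.024,0.0013,0],"angular":[0,0,0]},{"gripper":1,"translation":[0,0,0],"angular":[0,0,0]},{"gripper":1,"translation":[0,0,0],"angular":[0,0,0]}])

```text
time: 15.7
eef_pos: [0.6081, 0.0097, 0.0447]
eef_rot: [0.099, -3.139, 0.001]
contact_force: [-4.7, -1.7, 12.0]
opening: 0.441
grip_force: 62.3
```

Emit:
play_rows(series=[{"gripper":1,"translation":[0,0,0.04],"angular":[0,0,0]},{"gripper":1,"translation":[0,0,0.12],"angular":[0,0,0]},{"gripper":1,"translation":[0,0,0.14],"angular":[0,0,0]},{"gripper":1,"translation":[0,0,0.12],"angular":[0,0,0]},{"gripper":1,"translation":[0,0,0],"angular":[0,0,0]}])

```text
time: 16.2
eef_pos: [0.6126, 0.0101, 0.1533]
eef_rot: [-0.099, 3.13, -0.001]
contact_force: [0.8, -0.8, -0.1]
opening: 0.44
grip_force: 61.4
```

Emit:
play_rows(series=[{"gripper":1,"translation":[-0.105,-0.167,0],"angular":[0,0,0]},{"gripper":1,"translation":[-0.105,-0.167,0],"angular":[0,0,0]},{"gripper":1,"translation":[-0.105,-0.167,0],"angular":[0,0,0]},{"gripper":1,"translation":[-0.105,-0.167,0],"angular":[0,0,0]},{"gripper":1,"translation":[-0.105,-0.167,0],"angular":[0,0,0]},{"gripper":1,"translation":[-0.105,-0.167,0],"angular":[0,0,0]},{"gripper":1,"translation":[0,0,-0.12],"angular":[0,0,0]},{"gripper":1,"translation":[0,0,-0.12],"angular":[0,0,0]},{"gripper":1,"translation":[0,0,-0.12],"angular":[0,0,0]},{"gripper":1,"translation":[0,0,-0.1],"angular":[0,0,0]}])

```text
time: 17.2
eef_pos: [0.4504, -0.2401, 0.0313]
eef_rot: [0.097, -3.139, -0.002]
contact_force: [-0.1, 0.1, -0.7]
opening: 0.442
grip_force: 61.4
```

Emit:
play_rows(series=[{"gripper":1,"translation":[0,0,0],"angular":[0,0,0]},{"gripper":1,"translation":[0,0,0],"angular":[0,0,0]}])

```text
time: 17.4
eef_pos: [0.451, -0.24, 0.0327]
eef_rot: [0.099, -3.138, -0.002]
contact_force: [1.1, -0.2, -0.5]
opening: 0.442
grip_force: 61.4
```

Emit:
play_rows(series=[{"gripper":1,"translation":[0,0,-0.03],"angular":[0,0,0]},{"gripper":1,"translation":[0,0,-0.03],"angular":[0,0,0]},{"gripper":1,"translation":[0,0,0],"angular":[0,0,0]},{"gripper":-0.3,"translation":[0,0,0],"angular":[0,0,0]},{"gripper":-0.3,"translation":[0,0,0],"angular":[0,0,0]},{"gripper":-0.3,"translation":[0,0,0.1],"angular":[0,0,0]},{"gripper":-0.3,"translation":[0,0,0.2],"angular":[0,0,0]},{"gripper":-0.5,"translation":[0,0,0.2],"angular":[0,0,0]},{"gripper":-0.5,"translation":[-0.008,0.19,0],"angular":[0,0,0]},{"gripper":-0.5,"translation":[-0.008,0.19,0],"angular":[0,0,0]}])

```text
time: 18.4
eef_pos: [0.4497, -0.1463, 0.146]
eef_rot: [-0.093, 3.134, -0.004]
contact_force: [-0.2, 0.3, -0.3]
opening: 0.752
grip_force: 0.0
```

Emit:
play_rows(series=[{"gripper":-0.5,"translation":[-0.008,0.19,0],"angular":[0,0,0]},{"gripper":-0.5,"translation":[-0.008,0.19,0],"angular":[0,0,0]},{"gripper":-0.5,"translation":[-0.008,0.19,0],"angular":[0,0,0]},{"gripper":-0.5,"translation":[-0.008,0.19,0],"angular":[0,0,0]},{"gripper":-0.5,"translation":[-0.008,0.19,0],"angular":[0,0,0]},{"gripper":-0.5,"translation":[-0.008,0.19,0],"angular":[0,0,0]},{"gripper":-0.5,"translation":[-0.008,0.19,0],"angular":[0,0,0]},{"gripper":-0.5,"translation":[-0.008,0.19,0],"angular":[0,0,0]},{"gripper":-0.5,"translation":[0,0.19,0],"angular":[0,0,0]},{"gripper":-0.5,"translation":[0,0,0],"angular":[0,0,0]}])

```text
time: 19.4
eef_pos: [0.4325, 0.2881, 0.1441]
eef_rot: [-0.107, 3.136, 0.007]
contact_force: [0.1, -0.6, 1.0]
opening: 0.748
grip_force: 0.0
```

Run:
```python
from h import *
look('orange',(.4285,.2945))
t,ct=shot('top','t3.png')
for col,b in [('white',(430,180,510,230)),('yellow',(425,250,505,300)),('blue',(235,278,272,314))]:
    k=blob(t,col,b)
    if k is not None: e=cv2.minEnclosingCircle(k);print(col,e,onz(ct,*e[0],.04).round(4))
```

```text
orange tcp [0.4317 0.285  0.1437] pred (np.float64(331.64810948608726), np.float64(230.05198769073294)) r 30.080124007247132 blob (304, 192, 59, 66)
  circle 332.5 229.5 28.0 [0.4281 0.295  0.04  ]
white ((452.43548583984375, 203.30645751953125), 9.653435707092285) [ 0.6139 -0.2486  0.04  ]
yellow ((446.9186096191406, 273.70928955078125), 9.659314155578613) [ 0.4521 -0.2371  0.04  ]
blue ((252.57546997070312, 294.1415100097656), 8.501614570617676) [0.3972 0.2046 0.04  ]
```

White (0.614,-0.249) and yellow (0.452,-0.237) stand in their trays. The orange circle at wrist (332.5,229.5) gives (0.428,0.295). Grasping it.

Emit:
play_rows(series=[{"gripper":-0.5,"translation":[-0.01,0.038,-0.14],"angular":[0,0,0]},{"gripper":-0.5,"translation":[0,0,-0.14],"angular":[0,0,0]},{"gripper":-0.5,"translation":[0,0,-0.14],"angular":[0,0,0]},{"gripper":-0.5,"translation":[0,0,-0.09],"angular":[0,0,0]},{"gripper":-0.5,"translation":[0,0,0],"angular":[0,0,0]},{"gripper":1,"translation":[0,0,0],"angular":[0,0,0]},{"gripper":1,"translation":[0,0,0],"angular":[0,0,0]},{"gripper":1,"translation":[0,0,0],"angular":[0,0,0]},{"gripper":1,"translation":[0,0,0],"angular":[0,0,0]}])

```text
time: 20.4
eef_pos: [0.4304, 0.2918, 0.0174]
eef_rot: [-0.099, 3.137, 0.002]
contact_force: [-0.0, -1.9, 7.8]
opening: 0.439
grip_force: 60.8
```

Emit:
play_rows(series=[{"gripper":1,"translation":[0,0,0.15],"angular":[0,0,0]},{"gripper":1,"translation":[0,0,0.19],"angular":[0,0,0]},{"gripper":1,"translation":[0,0,0.18],"angular":[0,0,0]},{"gripper":1,"translation":[0.1,-0.162,0],"angular":[0,0,0]},{"gripper":1,"translation":[0.1,-0.162,0],"angular":[0,0,0]},{"gripper":1,"translation":[0.1,-0.162,0],"angular":[0,0,0]},{"gripper":1,"translation":[0.1,-0.162,0],"angular":[0,0,0]},{"gripper":1,"translation":[0.1,-0.162,0],"angular":[0,0,0]},{"gripper":1,"translation":[0.1,-0.162,0],"angular":[0,0,0]},{"gripper":1,"translation":[0.1,-0.162,0],"angular":[0,0,0]}])

```text
time: 21.4
eef_pos: [0.6048, 0.0064, 0.1464]
eef_rot: [-0.099, 3.139, 0.0]
contact_force: [1.1, 0.5, -0.5]
opening: 0.442
grip_force: 60.5
```

Emit:
play_rows(series=[{"gripper":1,"translation":[0,0,0],"angular":[0,0,0]},{"gripper":1,"translation":[0,0,0],"angular":[0,0,0]}])

```text
time: 21.6
eef_pos: [0.6043, 0.007, 0.1458]
eef_rot: [0.095, -3.14, -0.001]
contact_force: [-1.0, 0.2, -0.8]
opening: 0.441
grip_force: 60.5
```

Emit:
play_rows(series=[{"gripper":1,"translation":[0.022,0.012,-0.04],"angular":[0,0,0]},{"gripper":1,"translation":[0,0,-0.12],"angular":[0,0,0]},{"gripper":1,"translation":[0,0,-0.03],"angular":[0,0,0]},{"gripper":1,"translation":[0,0,-0.016],"angular":[0,0,0]},{"gripper":1,"translation":[0,0,-0.008],"angular":[0,0,0]},{"gripper":1,"translation":[0,0,0],"angular":[0,0,0]}])

```text
time: 22.2
eef_pos: [0.6092, 0.0115, 0.0925]
eef_rot: [0.101, -3.14, 0.001]
contact_force: [-1.7, -2.8, 1.0]
opening: 0.438
grip_force: 60.8
```

Emit:
play_rows(series=[{"gripper":1,"translation":[0,0,-0.006],"angular":[0,0,0]},{"gripper":1,"translation":[0,0,-0.006],"angular":[0,0,0]},{"gripper":1,"translation":[0,0,0],"angular":[0,0,0]}])

```text
time: 22.5
eef_pos: [0.6096, 0.0104, 0.0905]
eef_rot: [-0.1, 3.139, -0.002]
contact_force: [-3.3, -4.2, 7.7]
opening: 0.442
grip_force: 61.5
```

Emit:
play_rows(series=[{"gripper":1,"translation":[-0.004,-0.006,0],"angular":[0,0,0]},{"gripper":1,"translation":[0,0,-0.006],"angular":[0,0,0]},{"gripper":1,"translation":[0,0,0],"angular":[0,0,0]}])

```text
time: 22.8
eef_pos: [0.6092, 0.0094, 0.0893]
eef_rot: [-0.099, 3.138, -0.001]
contact_force: [-2.3, -2.2, 9.9]
opening: 0.443
grip_force: 61.8
```

Emit:
play_rows(series=[{"gripper":1,"translation":[-0.002,-0.003,-0.006],"angular":[0,0,0]},{"gripper":1,"translation":[0,0,0],"angular":[0,0,0]},{"gripper":1,"translation":[0,0,0],"angular":[0,0,0]},{"gripper":1,"translation":[0,0,0],"angular":[0,0,0]}])

```text
time: 23.2
eef_pos: [0.6093, 0.0093, 0.0891]
eef_rot: [-0.099, 3.136, 0.001]
contact_force: [-3.2, -1.0, 16.8]
opening: 0.441
grip_force: 62.6
```

Run:
```python
from h import *
im,c=shot('scene'); im2,_=shot('wrist')
a=cv2.resize(im[190:310,230:350],(400,400),interpolation=cv2.INTER_CUBIC);b=cv2.resize(im2[200:440,200:440],(400,400))
cv2.imwrite('pics/v7.png',np.hstack([a,b]));s=env.get_state();print(s['eef_pos'],s['contact_force'])
```

```text
[0.60929219 0.00932875 0.08912674] [-2.86156721  0.20423819 16.82138733]
```

View pics/v7.png

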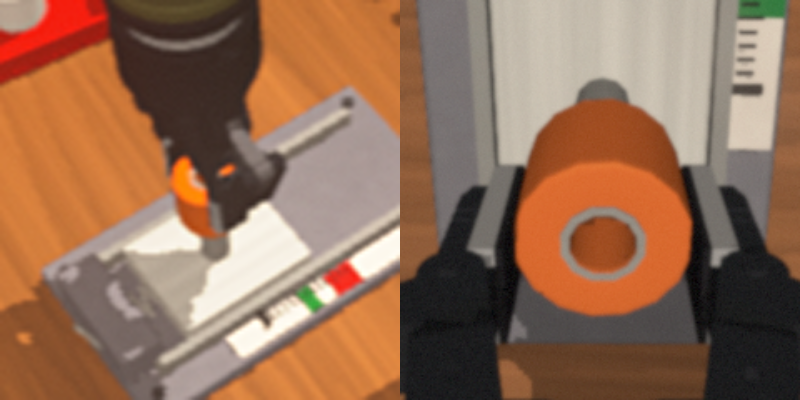

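The orange sleeve stands upright on the tip, firmly blocked with 17 N and no further descent, and the pointer is at home. To the red tray.

Emit:
play_rows(series=[{"gripper":1,"translation":[0,0,0.1],"angular":[0,0,0]},{"gripper":1,"translation":[0,0,0.12],"angular":[0,0,0]},{"gripper":1,"translation":[0.0045,-0.17,0],"angular":[0,0,0]},{"gripper":1,"translation":[0.0045,-0.17,0],"angular":[0,0,0]},{"gripper":1,"translation":[0.0045,-0.17,0],"angular":[0,0,0]},{"gripper":1,"translation":[0.0045,-0.17,0],"angular":[0,0,0]},{"gripper":1,"translation":[0.0045,-0.17,0],"angular":[0,0,0]},{"gripper":1,"translation":[0.0045,-0.17,0],"angular":[0,0,0]},{"gripper":1,"translation":[0.0045,-0.17,0],"angular":[0,0,0]},{"gripper":1,"translation":[0.0045,-0.17,0],"angular":[0,0,0]}])

```text
time: 24.3
eef_pos: [0.6172, -0.3321, 0.1407]
eef_rot: [-0.099, 3.14, 0.002]
contact_force: [0.8, 0.1, -0.6]
opening: 0.444
grip_force: 60.6
```

Emit:
play_rows(series=[{"gripper":1,"translation":[0,0,-0.1],"angular":[0,0,0]},{"gripper":1,"translation":[0,0,-0.12],"angular":[0,0,0]},{"gripper":1,"translation":[0,0,-0.12],"angular":[0,0,0]},{"gripper":1,"translation":[0,0,-0.08],"angular":[0,0,0]},{"gripper":1,"translation":[0,0,0],"angular":[0,0,0]},{"gripper":1,"translation":[0,0,0],"angular":[0,0,0]}])

```text
time: 24.9
eef_pos: [0.6172, -0.3306, 0.0358]
eef_rot: [0.099, -3.139, -0.002]
contact_force: [0.1, -0.4, -0.3]
opening: 0.442
grip_force: 60.6
```

Emit:
play_rows(series=[{"gripper":1,"translation":[0,0,-0.05],"angular":[0,0,0]},{"gripper":1,"translation":[0,0,-0.022],"angular":[0,0,0]},{"gripper":1,"translation":[0,0,0],"angular":[0,0,0]},{"gripper":-0.3,"translation":[0,0,0],"angular":[0,0,0]},{"gripper":-0.3,"translation":[0,0,0],"angular":[0,0,0]},{"gripper":-0.3,"translation":[0,0,0.1],"angular":[0,0,0]},{"gripper":-0.3,"translation":[0,0,0.2],"angular":[0,0,0]},{"gripper":-0.5,"translation":[0,0,0.2],"angular":[0,0,0]},{"gripper":-0.5,"translation":[-0.073,0.175,0],"angular":[0,0,0]},{"gripper":-0.5,"translation":[-0.073,0.178,0],"angular":[0,0,0]}])

```text
time: 25.9
eef_pos: [0.5827, -0.2443, 0.1467]
eef_rot: [-0.095, 3.133, -0.006]
contact_force: [-0.6, 0.2, -1.0]
opening: 0.751
grip_force: 0.0
```

Emit:
play_rows(series=[{"gripper":-0.5,"translation":[-0.073,0.178,0],"angular":[0,0,0]},{"gripper":-0.5,"translation":[-0.073,0.178,0],"angular":[0,0,0]},{"gripper":-0.5,"translation":[-0.073,0.178,0],"angular":[0,0,0]},{"gripper":-0.5,"translation":[-0.073,0.178,0],"angular":[0,0,0]},{"gripper":-0.5,"translation":[-0.073,0.178,0],"angular":[0,0,0]},{"gripper":-0.5,"translation":[-0.073,0.178,0],"angular":[0,0,0]},{"gripper":-0.5,"translation":[-0.073,0.178,0],"angular":[0,0,0]},{"gripper":-0.5,"translation":[-0.073,0.178,0],"angular":[0,0,0]},{"gripper":-0.5,"translation":[-0.073,0.178,0],"angular":[0,0,0]},{"gripper":-0.5,"translation":[-0.073,0.178,0],"angular":[0,0,0]}])

```text
time: 26.9
eef_pos: [0.3976, 0.2038, 0.1441]
eef_rot: [-0.098, 3.138, 0.001]
contact_force: [1.1, 0.0, -0.2]
opening: 0.748
grip_force: 0.0
```

Emit:
play_rows(series=[{"gripper":-0.5,"translation":[0,0,0],"angular":[0,0,0]},{"gripper":-0.5,"translation":[0,0,0],"angular":[0,0,0]}])

```text
time: 27.1
eef_pos: [0.3979, 0.2032, 0.1438]
eef_rot: [-0.105, 3.138, 0.0]
contact_force: [-0.8, -0.3, 0.4]
opening: 0.749
grip_force: 0.0
```

Run:
```python
from h import *
im,c=look('blue',(.397,.205))
t,ct=shot('top','t4.png')
for col,b in [('white',(430,180,470,230)),('yellow',(425,250,505,300)),('orange',(470,185,505,225))]:
    k=blob(t,col,b)
    if k is not None: e=cv2.minEnclosingCircle(k);print(col,e,onz(ct,*e[0],.04).round(4))
```

```text
blue tcp [0.3984 0.2022 0.1437] pred (np.float64(325.1147629974186), np.float64(234.53988776893434)) r 30.011594175739084 blob (298, 198, 56, 63)
  circle 325.5 231.5 29.9 [0.3949 0.2051 0.04  ]
white ((452.43548583984375, 203.30645751953125), 9.653435707092285) [ 0.6139 -0.2486  0.04  ]
yellow ((446.9186096191406, 273.70928955078125), 9.659314155578613) [ 0.4521 -0.2371  0.04  ]
orange ((486.26531982421875, 203.86734008789062), 11.111130714416504) [ 0.6142 -0.3267  0.04  ]
```

Blue circle at wrist (325.5,231.5), so (0.396,0.205); orange stands in the red tray. Grasping blue.

Emit:
play_rows(series=[{"gripper":-0.5,"translation":[-0.008,0.01,-0.14],"angular":[0,0,0]},{"gripper":-0.5,"translation":[0,0,-0.14],"angular":[0,0,0]},{"gripper":-0.5,"translation":[0,0,-0.14],"angular":[0,0,0]},{"gripper":-0.5,"translation":[0,0,-0.09],"angular":[0,0,0]},{"gripper":-0.5,"translation":[0,0,0],"angular":[0,0,0]},{"gripper":1,"translation":[0,0,0],"angular":[0,0,0]},{"gripper":1,"translation":[0,0,0],"angular":[0,0,0]},{"gripper":1,"translation":[0,0,0],"angular":[0,0,0]},{"gripper":1,"translation":[0,0,0],"angular":[0,0,0]}])

```text
time: 28.1
eef_pos: [0.3973, 0.2048, 0.017]
eef_rot: [-0.099, 3.137, 0.001]
contact_force: [0.2, -0.1, 5.9]
opening: 0.445
grip_force: 60.6
```

Emit:
play_rows(series=[{"gripper":1,"translation":[0,0,0.15],"angular":[0,0,0]},{"gripper":1,"translation":[0,0,0.19],"angular":[0,0,0]},{"gripper":1,"translation":[0,0,0.18],"angular":[0,0,0]},{"gripper":1,"translation":[0.14,-0.13,0],"angular":[0,0,0]},{"gripper":1,"translation":[0.14,-0.13,0],"angular":[0,0,0]},{"gripper":1,"translation":[0.14,-0.13,0],"angular":[0,0,0]},{"gripper":1,"translation":[0.14,-0.13,0],"angular":[0,0,0]},{"gripper":1,"translation":[0.14,-0.13,0],"angular":[0,0,0]},{"gripper":1,"translation":[0.14,-0.13,0],"angular":[0,0,0]},{"gripper":1,"translation":[0,0,0],"angular":[0,0,0]}])

```text
time: 29.1
eef_pos: [0.612, 0.0051, 0.1466]
eef_rot: [-0.093, 3.133, -0.004]
contact_force: [-1.4, 0.6, -1.0]
opening: 0.446
grip_force: 60.5
```

Emit:
play_rows(series=[{"gripper":1,"translation":[0,0,0],"angular":[0,0,0]},{"gripper":1,"translation":[0,0,0],"angular":[0,0,0]}])

```text
time: 29.3
eef_pos: [0.6046, 0.0103, 0.1457]
eef_rot: [0.099, -3.138, -0.001]
contact_force: [0.2, 0.3, -1.1]
opening: 0.44
grip_force: 60.6
```

Emit:
play_rows(series=[{"gripper":1,"translation":[0.02,-0.003,-0.04],"angular":[0,0,0]},{"gripper":1,"translation":[0,0,-0.12],"angular":[0,0,0]},{"gripper":1,"translation":[0,0,-0.03],"angular":[0,0,0]},{"gripper":1,"translation":[0,0,-0.02],"angular":[0,0,0]},{"gripper":1,"translation":[0,0,-0.016],"angular":[0,0,0]},{"gripper":1,"translation":[0,0,0],"angular":[0,0,0]}])

```text
time: 29.9
eef_pos: [0.6112, 0.0091, 0.0893]
eef_rot: [-0.1, 3.14, -0.0]
contact_force: [-0.0, -0.6, 0.2]
opening: 0.446
grip_force: 60.6
```

Emit:
play_rows(series=[{"gripper":1,"translation":[0,0,-0.016],"angular":[0,0,0]},{"gripper":1,"translation":[0,0,-0.012],"angular":[0,0,0]},{"gripper":1,"translation":[0,0,0],"angular":[0,0,0]}])

```text
time: 30.2
eef_pos: [0.6106, 0.0089, 0.082]
eef_rot: [0.099, -3.139, -0.0]
contact_force: [-2.1, 0.8, -0.8]
opening: 0.443
grip_force: 60.7
```

It fits. Continuing down to the carriage.

Emit:
play_rows(series=[{"gripper":1,"translation":[-0.003,0.002,-0.04],"angular":[0,0,0]},{"gripper":1,"translation":[0,0,-0.04],"angular":[0,0,0]},{"gripper":1,"translation":[0,0,-0.04],"angular":[0,0,0]},{"gripper":1,"translation":[0,0,0],"angular":[0,0,0]}])

```text
time: 30.6
eef_pos: [0.6096, 0.0093, 0.0501]
eef_rot: [0.099, -3.138, -0.0]
contact_force: [0.1, -0.4, -0.3]
opening: 0.439
grip_force: 60.7
```

Emit:
play_rows(series=[{"gripper":1,"translation":[0,0,-0.012],"angular":[0,0,0]},{"gripper":1,"translation":[0,0,-0.008],"angular":[0,0,0]},{"gripper":1,"translation":[0,0,-0.004],"angular":[0,0,0]},{"gripper":1,"translation":[0,0,0],"angular":[0,0,0]}])

```text
time: 31.0
eef_pos: [0.6104, 0.0093, 0.0462]
eef_rot: [-0.099, 3.14, -0.0]
contact_force: [-0.9, -0.2, -1.2]
opening: 0.443
grip_force: 60.7
```

Emit:
play_rows(series=[{"gripper":1,"translation":[0,0,-0.006],"angular":[0,0,0]},{"gripper":1,"translation":[0,0,0],"angular":[0,0,0]}])

```text
time: 31.2
eef_pos: [0.6104, 0.0093, 0.0456]
eef_rot: [-0.099, 3.139, -0.0]
contact_force: [-2.9, 0.6, 3.1]
opening: 0.442
grip_force: 61.0
```

Emit:
play_rows(series=[{"gripper":1,"translation":[0,0,-0.004],"angular":[0,0,0]},{"gripper":1,"translation":[-0.024,-0.0015,0],"angular":[0,0,0]},{"gripper":1,"translation":[-0.024,-0.0015,0],"angular":[0,0,0]},{"gripper":1,"translation":[-0.024,-0.0015,0],"angular":[0,0,0]},{"gripper":1,"translation":[-0.024,-0.0015,0],"angular":[0,0,0]},{"gripper":1,"translation":[-0.024,-0.0015,0],"angular":[0,0,0]},{"gripper":1,"translation":[-0.02,-0.0015,0],"angular":[0,0,0]},{"gripper":1,"translation":[-0.012,-0.001,0],"angular":[0,0,0]},{"gripper":1,"translation":[0,0,0],"angular":[0,0,0]}])

```text
time: 32.1
eef_pos: [0.5803, 0.0072, 0.0457]
eef_rot: [-0.097, 3.124, 0.0]
contact_force: [11.1, 3.3, -3.5]
opening: 0.441
grip_force: 60.5
```

Run:
```python
from h import *
im=pointer();cv2.imwrite('pics/v8.png',im[150:450,150:550])
```

```text
{'green': (np.int64(273), np.int64(288)), 'red': (np.int64(213), np.int64(250)), 'black': (np.int64(358), np.int64(399))} [0.5806 0.0072 0.0457] [11.8  3.4 -2.9] 32.15
```

View pics/v8.png

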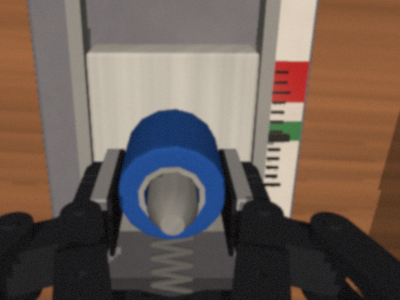

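Blue is fully down on the pin, and the pointer (278,136) is in the green band (rows 123–138). A small nudge, hold over a second, then home.

Emit:
play_rows(series=[{"gripper":1,"translation":[-0.008,0,0],"angular":[0,0,0]},{"gripper":1,"translation":[0,0,0],"angular":[0,0,0]},{"gripper":1,"translation":[0,0,0],"angular":[0,0,0]},{"gripper":1,"translation":[0,0,0],"angular":[0,0,0]},{"gripper":1,"translation":[0,0,0],"angular":[0,0,0]},{"gripper":1,"translation":[0,0,0],"angular":[0,0,0]},{"gripper":1,"translation":[0,0,0],"angular":[0,0,0]},{"gripper":1,"translation":[0,0,0],"angular":[0,0,0]},{"gripper":1,"translation":[0,0,0],"angular":[0,0,0]},{"gripper":1,"translation":[0,0,0],"angular":[0,0,0]}])

```text
time: 33.15
eef_pos: [0.5792, 0.0071, 0.0457]
eef_rot: [-0.097, 3.123, -0.0]
contact_force: [10.9, 3.1, -2.4]
opening: 0.445
grip_force: 60.7
```

Emit:
play_rows(series=[{"gripper":1,"translation":[0,0,0],"angular":[0,0,0]},{"gripper":1,"translation":[0,0,0],"angular":[0,0,0]},{"gripper":1,"translation":[0.027,0.0017,0],"angular":[0,0,0]},{"gripper":1,"translation":[0.027,0.0017,0],"angular":[0,0,0]},{"gripper":1,"translation":[0.027,0.0017,0],"angular":[0,0,0]},{"gripper":1,"translation":[0.027,0.0017,0],"angular":[0,0,0]},{"gripper":1,"translation":[0.027,0.0017,0],"angular":[0,0,0]},{"gripper":1,"translation":[0.024,0.0013,0],"angular":[0,0,0]},{"gripper":1,"translation":[0,0,0],"angular":[0,0,0]},{"gripper":1,"translation":[0,0,0],"angular":[0,0,0]}])

```text
time: 34.15
eef_pos: [0.6088, 0.009, 0.0455]
eef_rot: [0.1, -3.138, 0.001]
contact_force: [-5.7, -0.6, 13.9]
opening: 0.436
grip_force: 62.8
```

Emit:
play_rows(series=[{"gripper":1,"translation":[0,0,0.04],"angular":[0,0,0]},{"gripper":1,"translation":[0,0,0.12],"angular":[0,0,0]},{"gripper":1,"translation":[0,0,0.14],"angular":[0,0,0]},{"gripper":1,"translation":[0,0,0.12],"angular":[0,0,0]},{"gripper":1,"translation":[0,0,0],"angular":[0,0,0]},{"gripper":1,"translation":[0,0,0],"angular":[0,0,0]}])

```text
time: 34.75
eef_pos: [0.6106, 0.0093, 0.1495]
eef_rot: [-0.099, 3.138, -0.0]
contact_force: [-0.9, -0.6, -0.6]
opening: 0.444
grip_force: 61.1
```

Emit:
play_rows(series=[{"gripper":1,"translation":[-0.077,-0.164,0],"angular":[0,0,0]},{"gripper":1,"translation":[-0.077,-0.164,0],"angular":[0,0,0]},{"gripper":1,"translation":[-0.077,-0.164,0],"angular":[0,0,0]},{"gripper":1,"translation":[-0.077,-0.164,0],"angular":[0,0,0]},{"gripper":1,"translation":[-0.077,-0.164,0],"angular":[0,0,0]},{"gripper":1,"translation":[-0.077,-0.164,0],"angular":[0,0,0]},{"gripper":1,"translation":[-0.077,-0.164,0],"angular":[0,0,0]},{"gripper":1,"translation":[-0.077,-0.164,0],"angular":[0,0,0]},{"gripper":1,"translation":[0,0,0],"angular":[0,0,0]},{"gripper":1,"translation":[0,0,0],"angular":[0,0,0]}])

```text
time: 35.75
eef_pos: [0.4546, -0.3189, 0.147]
eef_rot: [0.094, -3.138, -0.004]
contact_force: [-0.2, 0.6, -0.9]
opening: 0.445
grip_force: 61.1
```

Emit:
play_rows(series=[{"gripper":1,"translation":[0,0,-0.12],"angular":[0,0,0]},{"gripper":1,"translation":[0,0,-0.12],"angular":[0,0,0]},{"gripper":1,"translation":[0,0,-0.12],"angular":[0,0,0]},{"gripper":1,"translation":[0,0,-0.1],"angular":[0,0,0]},{"gripper":1,"translation":[0,0,-0.04],"angular":[0,0,0]},{"gripper":1,"translation":[0,0,-0.02],"angular":[0,0,0]},{"gripper":1,"translation":[0,0,0],"angular":[0,0,0]}])

```text
time: 36.45
eef_pos: [0.4564, -0.3179, 0.0185]
eef_rot: [0.101, -3.139, -0.001]
contact_force: [1.2, 0.4, -0.4]
opening: 0.439
grip_force: 61.1
```

Emit:
play_rows(series=[{"gripper":-0.3,"translation":[0,0,0],"angular":[0,0,0]},{"gripper":-0.3,"translation":[0,0,0],"angular":[0,0,0]},{"gripper":-0.3,"translation":[0,0,0.1],"angular":[0,0,0]},{"gripper":-0.3,"translation":[0,0,0.2],"angular":[0,0,0]},{"gripper":-0.3,"translation":[0,0,0.2],"angular":[0,0,0]},{"gripper":-0.3,"translation":[-0.1,0.16,0.1],"angular":[0,0,0]},{"gripper":-0.3,"translation":[0,0.19,0],"angular":[0,0,0]},{"gripper":-0.3,"translation":[0,0.19,0],"angular":[0,0,0]},{"gripper":-0.3,"translation":[0,0.19,0],"angular":[0,0,0]},{"gripper":-0.3,"translation":[0,0,0],"angular":[0,0,0]}])

```text
time: 37.45
eef_pos: [0.4311, -0.1336, 0.1681]
eef_rot: [-0.106, 3.14, 0.004]
contact_force: [-0.0, -0.8, -0.2]
opening: 0.649
grip_force: 0.0
```

Run:
```python
from h import *
t,ct=shot('top','t5.png'); s,_=shot('scene','s5.png')
for col,b in [('white',(430,180,470,230)),('yellow',(425,250,505,300)),('orange',(470,185,505,225)),('blue',(425,245,505,305))]:
    k=blob(t,col,b)
    if k is not None: e=cv2.minEnclosingCircle(k);print(col,e,onz(ct,*e[0],.04).round(4))
    else: print(col,None)
cv2.imwrite('pics/v9.png',np.hstack([cv2.resize(t[150:330,160:520],(800,400))[:, :],])); 
cv2.imwrite('pics/v9.png',np.vstack([cv2.resize(t[160:340,160:520],(600,300)),cv2.resize(s[110:320,160:460],(600,300))]))
```

```text
white ((452.3235168457031, 202.9705810546875), 9.725131034851074) [ 0.6147 -0.2484  0.04  ]
yellow None
orange ((486.26531982421875, 203.86734008789062), 11.111130714416504) [ 0.6142 -0.3267  0.04  ]
blue ((482.0, 270.5), 7.826338291168213) [ 0.461  -0.3174  0.04  ]
```

View pics/v9.png

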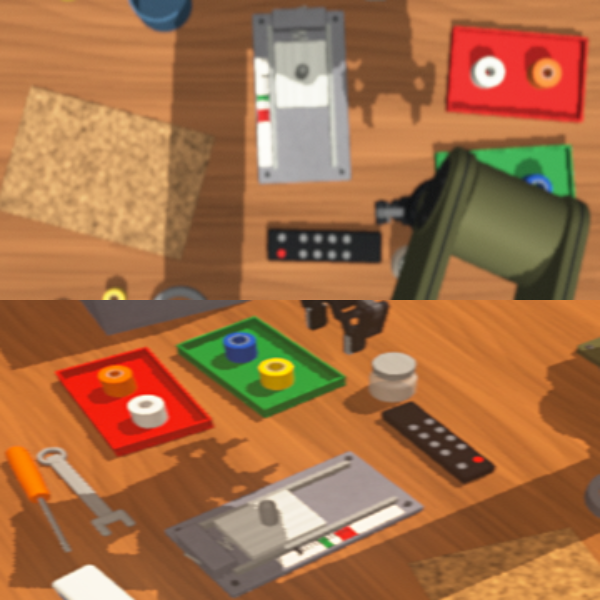

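Everything is in place: orange and white are in the red tray, and blue and yellow in the green tray. The carriage is home, the mat is empty with no black sleeve, and the gripper is clear.

```bash
python3 -c "
from cell import env
print(env.hand_in())"
```

```text
the job is handed in; nothing more can be done
None
```

I tested all four sleeves present in order and handed the job in: white and orange stopped on the pin's tip and are in the red tray, yellow and blue went fully down, were held in the green band and are in the green tray, black was absent, the carriage is home, and no verdict came back.

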